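# Put away a blade flange and take off the dust cover of a double-lidded case

### The arm

A 6-joint arm with a two-finger parallel gripper is mounted at the origin on a cart in front of the work surface, level with it; the furniture and walls round the work are solid. World frame = base frame: x ahead of the robot, y to its left, z up, the work surface at z = 0. Lengths are in mm, angles in rad, forces in N, time in s.
With the tool pointing down it reaches from about 350 to 925 mm from the base axis. Payload 6.4 kg.
Tool frame: the origin (TCP) lies on the centre line of the jaws, within the pads' length; the fingertips stand env.nose_length ahead of it and the grasp point (between the pads) lies 3 mm ahead of it (env.nose_length is the distance from the TCP to the fingertips, in mm); z points along the fingers, y is the line along which they close (so a half turn about z gives the same grasp; the last joint's range is limited). The gripper opens to 94 mm and grips with 3 to 60 N. Pads are 16 mm wide; open, the fingers measure 119 mm over their backs; the gripper's body (75 mm by 177 mm) begins 78 mm behind the grasp point.
Start: joints at [-1.457, 0.245, 1.558, -0, 1.339, -0.174], TCP at [184.503, -623.276, 227.455] pointing down, gripper open.
Joint ranges: [-3.13, 3.13], [-1.02, 2.26], [0.13, 2.54], [-0.95, 4.09], [0.21, 2.88], [-2.74, 2.74]. Speed limits (rad/s): [2.57, 2.57, 3.14, 3.14, 3.14, 3.14].

### API

Orientations are given as a 3x3 rotation matrix whose columns are the frame's x, y, z axes.
In Python, from plant import read_state, vision, workorder, env gives the robot as it stands. The module is installed in compiled form; this text tells all that it offers.
- The arm moves only by the shell command python3 -m crank 'ROWS'. ROWS is JSON, a list of rows, each a list of 3 entries, a list of its own where there are three numbers: the turn, a rotation vector about the tool's x, y, z in rad, then the shift along the tool's x, y, z in m, then the opening, from 0 (shut) to 1 (fully open). In form: [[[rx, ry, rz], [tx, ty, tz], hand], ...]. A call has 1 to 5 rows; each row shifts and turns the commanded pose from where the row before left it, along the tool's axes as they then stand; what a row does not reach is not made up. A row lasts 1/8 s, in which the tool goes at most 62.5 mm and 10.7 degrees, less where a joint would pass 70% of its speed; a pose out of reach is approached as far as the arm can. A call with a gripper value outside its range is refused whole. The fingers move at their own pace and stop on an object; the grip force is fixed at half the most. Time passes only in rows, so rows that do not move let the fingers close. It gives the time, the measured TCP pose, the force, the opening and the grip force at its end, in the units of the state.
- read_state(): the state, without advancing time (a new reading comes with each control period).
- vision.capture(name): name is "side" or "top"; returns the picture (400x640x3 uint8, red, green, blue); there is no depth.
- vision.camera_model(name): a dict with "fx", "fy", "cx", "cy" (pixels), "k1" (the pictures are not rectified: a ray, as slopes to the right and down, at radius r is drawn at 1 + k1 r^2 times it, then the intrinsics apply), "R" (3x3) and "t" (3): a world point X has camera coordinates R X + t. Camera axes: x right, y down, z forward; pixel columns grow to the right and rows downward; lengths in mm; the calibration is good to about 2 mm. A picture is of the moment at which its call begins. camera_model takes no time and is no camera call.
- workorder.hand_in(): hands the job in; it is judged then, once.
The state is a dict: "clock": time; "qpos": joint angles; "qvel": joint speeds; "tau": joint torques, N m; "position": TCP position; "eef_rot": TCP orientation; "wrist_force": force on the tool from outside, world axes, zero at the start; "wrist_torque": the same for the moment, N m; "grip_width": opening from 0.0 (shut) to 1.0 (fully open); "finger_force": force on a finger pad.
Only numpy, scipy, OpenCV 4.12 (cv2) and the standard library are available. Lean on these libraries where they do the work, as an engineer would, in place of code of your own. Each camera call takes 0.05 s, during which the arm holds its last target. There are 200 camera calls.

### The job

Set the smaller of the two blade flanges down into the round pocket of the open turned case. Then pick up the nested double lid in one piece by the inner lid's knob and lower it onto the case until it is fully home, and after that lift off the outer dust cover alone by its collar, leaving the inner lid seated and undisturbed. Drop nothing, leave the other things where they are, and finish while holding the cover up, level and well clear of the knob: do not put it down or let go.

Things in the scene. Friction and masses are not known exactly. Their poses are not given: they have to be found in the camera images.
- case: Open round turned wooden case, fixed, 112 mm diameter, 38 mm high. Origin: centre of its underside, z up; round, yaw is of no matter. Rim at z 38 mm; a rebate of 102 mm diameter down to a ledge at z 30 mm, on which the inner lid sits; a chamber of 92 mm diameter down to z 11 mm; in its floor a central pocket of 67 mm diameter down to z 5 mm, for the small flange.
- small_flange: Smaller steel blade flange, loose, 0.15 kg: a disc of 63 mm diameter, 8 mm thick, with a round hub of 22 mm diameter on top up to z 23 mm (grip the hub). Origin: centre of its underside, z up; lies disc down on the table, nearer or farther than the wide one. Seated in the pocket, its origin is 5 mm above the case's and the hub stays 2 mm below the inner lid.
- wide_flange: Larger steel blade flange, same hub, but a disc of 80 mm diameter: too wide for the pocket. A bystander. Origin: centre of its underside.
- inner_lid: Pale wooden inner lid, loose, about 0.16 kg; origin: centre of its underside, z up. Plate 98 mm diameter, 10 mm thick; conical boss to z 20 mm; stem of 16 mm diameter; knob of 26 mm diameter from z 36 to 62 mm, above the outer cover. Lies flat on the table with the cover loose on it: lifting the knob lifts both. Fully home, its origin is 30 mm above the case's (2 mm play all round).
- outer_lid: Aluminium outer cover, loose, about 0.18 kg; origin: centre of its plate's underside, z up. Plate 126 mm diameter, 4 mm thick, with a 40 mm hole for the boss and knob; skirt down to z -8 mm, 120 mm inside; grip collar round the hole, 52 mm outside diameter, z 4 to 20 mm. Nested, its origin is 10 mm above the inner lid's, and the knob's top at z 52 mm; it lifts straight off.
- pencil: A pencil lying on the table, 150 mm long, 8 mm thick, along its y axis. A bystander.
- tape_measure: A tape measure, 43 x 90 x 62 mm, standing on the far part of the table. A bystander.

How it is judged:
By the outcome, as a careful person would: the job done as asked, in the order asked, and still so for the second after the job is handed in, while the arm keeps its last pose, push and grip.
It also fails if it takes over 67 s, if anything falls off the work surface, if the arm or the gripper's body presses on something with over 40 N, if the wrist force passes 120 N, or if a joint passes its speed limit or range.

## Working session

There is one attempt and no reset: what is moved stays moved. The work goes in short steps, Python scripts to look and compute and a shell command to move; the robot and the scene stay as the last step left them, time stands still between calls to the robot, and variables do not carry over. Pictures are saved under pics/ and viewed, at most 12 in all, crops included, and the job is handed in when it is done.

```bash
mkdir -p pics; python3 - <<'E'
from plant import read_state, vision, env
import cv2
for n in("top","side"):
    cv2.imwrite(f"pics/{n}0.png",vision.capture(n)[:,:,::-1]); m=vision.camera_model(n); print(n,{k:(v.tolist() if hasattr(v,'tolist') else v) for k,v in m.items()})
s=read_state(); print(s, env.nose_length)
E
```

```text
top {'fx': 381.52270591847764, 'fy': 381.52270591847764, 'cx': 320.4939912249415, 'cy': 200.90255098622, 'k1': -0.081468402961746, 'R': [[0.08139254518215305, -0.9966757177939537, 0.00357311470258766], [-0.9700216076274116, -0.080038485171981, -0.22946006543036093], [0.22898326210599348, 0.01521034027499923, -0.9733115180783676]], 't': [19.58895188502649, 573.525348773948, 748.829594830371]}
side {'fx': 364.51210888669306, 'fy': 364.51210888669306, 'cx': 325.89181182487187, 'cy': 198.26765040350438, 'k1': -0.02593160062098769, 'R': [[-0.9995529198003245, -0.029184421522590133, 0.006498465898809008], [-0.023657139324776047, 0.6390596325744843, -0.7687932919665295], [0.018283880266900202, -0.7686033148212135, -0.6394643415924213]], 't': [571.062934690839, 20.86372969636721, 921.3148774359971]}
{'clock': 0.1, 'qpos': array([-1.45708683e+00,  2.45740681e-01,  1.55886741e+00, -6.08908909e-05,
        1.33870466e+00, -1.74054862e-01]), 'qvel': array([ 0.0015169 , -0.0031398 , -0.00241694,  0.00091758, -0.00070268,
       -0.00066242]), 'tau': array([ 3.71927335e-04, -4.16912770e+01, -3.15526593e+01,  6.86797500e-02,
        3.09755816e-02, -5.07797120e-05]), 'position': array([ 184.43736865, -622.76302905,  226.47107244]), 'eef_rot': array([[ 9.58876806e-01,  2.83822490e-01, -2.54046345e-04],
       [ 2.83822502e-01, -9.58875325e-01,  1.70227051e-03],
       [ 2.39543883e-04, -1.70437178e-03, -9.99998519e-01]]), 'wrist_force': array([-0.29384862, -1.29740188, -0.34181348]), 'wrist_torque': array([-0.00413411, -0.01106004, -0.0256455 ]), 'finger_force': 0.0, 'grip_width': 1.0010069491363254} 22.0
```

View pics/top0.png

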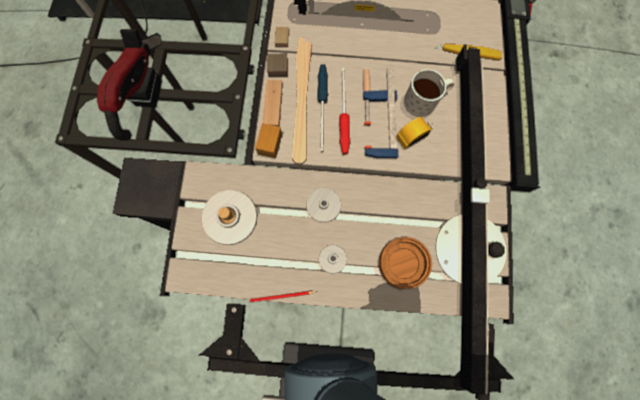

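View pics/side0.png

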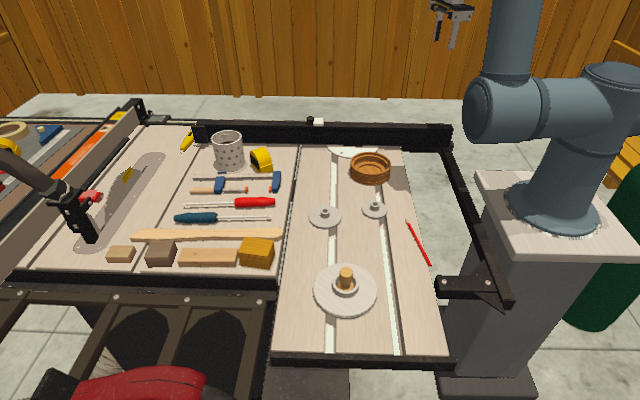

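Top: lid knob ≈(226,214), wide flange (323,204), small flange (333,259), case (405,262), a fence at column ~473. Side: case (370,168), small flange (374,209), wide (325,215), lid (345,290). Next, enlarged crops.

```bash
cat > h.py <<'E'
import numpy as np, cv2
from plant import vision
M={n:vision.camera_model(n) for n in("top","side")}
def ray(n,u,v):
    m=M[n]; K=np.array([[m["fx"],0,m["cx"]],[0,m["fy"],m["cy"]],[0,0,1]])
    p=cv2.undistortPoints(np.array([[[u,v]]],float),K,np.array([m["k1"],0,0,0,0]))[0,0]
    R=np.array(m["R"]);return -R.T@np.array(m["t"]), R.T@np.array([p[0],p[1],1])
def atz(n,u,v,z):
    c,d=ray(n,u,v); return c+d*(z-c[2])/d[2]
def proj(n,X):
    m=M[n];R=np.array(m["R"]);K=np.array([[m["fx"],0,m["cx"]],[0,m["fy"],m["cy"]],[0,0,1]])
    return cv2.projectPoints(np.array(X,float).reshape(-1,1,3),cv2.Rodrigues(R)[0],np.array(m["t"],float),K,np.array([m["k1"],0,0,0,0]))[0][:,0]
def circ(c,r,z): 
    a=np.linspace(0,2*np.pi,73); return np.c_[c[0]+r*np.cos(a),c[1]+r*np.sin(a),0*a+z]
def crop(img,u,v,w=40,h=30,s=10):
    return cv2.resize(img[v-h//2:v+h//2,u-w//2:u+w//2],None,fx=s,fy=s,interpolation=cv2.INTER_CUBIC)
E
python3 - <<'E'
from h import *
t=cv2.imread("pics/top0.png");s=cv2.imread("pics/side0.png")
for n,i,ps in(("t",t,[(333,259),(226,214),(405,262),(323,204)]),("s",s,[(374,209),(345,290),(370,168),(325,215)])):
    c=[crop(i,u,v,80,60,5) for u,v in ps]
    cv2.imwrite(f"pics/{n}c.png",np.vstack([np.hstack(c[:2]),np.hstack(c[2:])]))
E
```

```text
(no output)
```

View pics/tc.png

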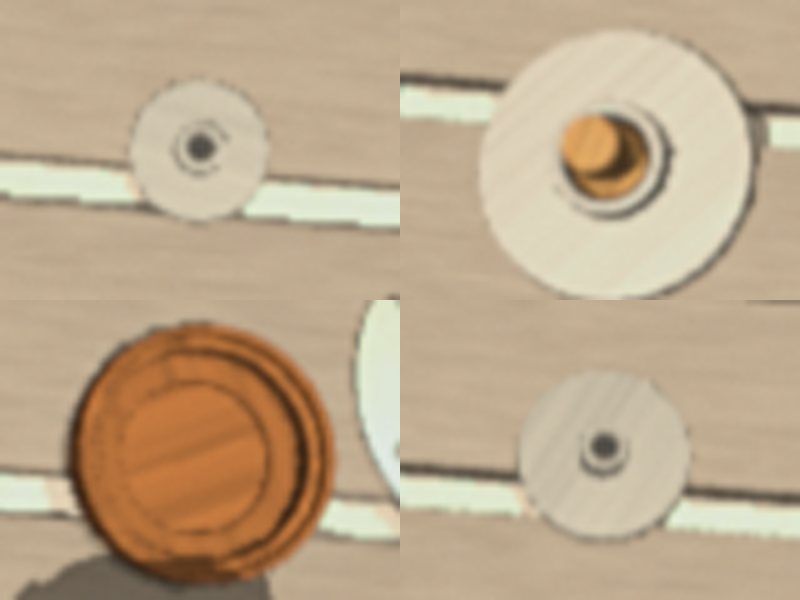

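View pics/sc.png

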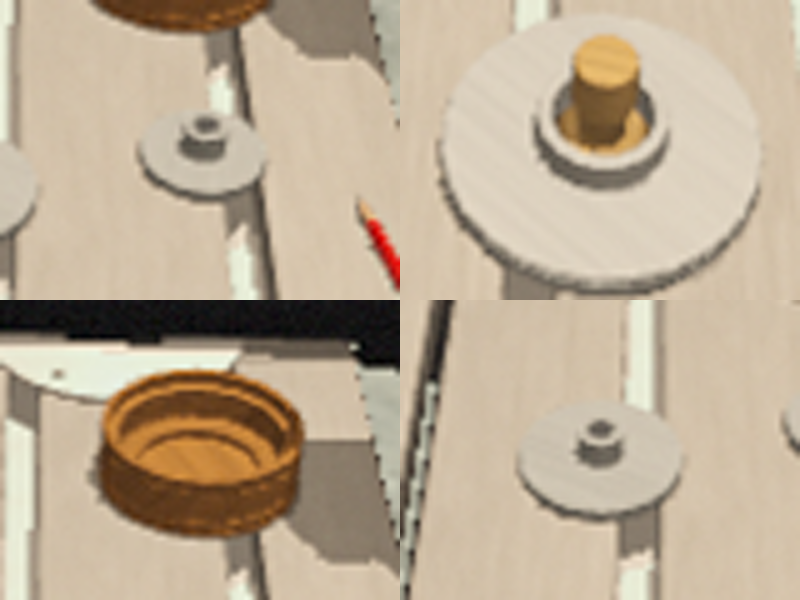

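```bash
python3 - <<'E'
from h import *
from scipy.optimize import least_squares
O={"small":(31.5,(0,8),{"top":((293,229),131,269,79,222),"side":((334,179),139,265,107,199)},(520,0)),
"wide":(40,(0,8),{"top":((283,174),118,290,69,241),"side":((285,185),118,284,100,216)},(640,20)),
"lid":(63,(2,14),{"top":((186,184),80,354,28,299),"side":((305,260),40,361,14,291)},(620,200)),
"case":(56,(0,38),{"top":((365,232),75,335,22,283),"side":((330,138),100,304,68,237)},(520,-150))}
for k,(r,zs,e,g) in O.items():
    def res(c,cams):
        o=[]
        for n in cams:
            (u,v),l,rr,t,b=e[n]
            P=np.vstack([proj(n,circ(c,r,z)) for z in zs]);f=lambda q:(q+.5)/5-.5
            o+=[P[:,0].min()-u-f(l),P[:,0].max()-u-f(rr),P[:,1].min()-v-f(t),P[:,1].max()-v-f(b)]
        return np.array(o)
    for cams in(["top"],["side"],["top","side"]):
        q=least_squares(res,g,args=(cams,)); print(k,cams,q.x.round(1),q.fun.round(1))
u=lambda x,y,c:(c[0]+(x+.5)/5-.5,c[1]+(y+.5)/5-.5)
print("knob",atz("top",*u(191,145,(186,184)),62).round(1),atz("side",*u(207,62,(305,260)),62).round(1))
print("hub",atz("top",*u(201,147,(293,229)),23).round(1),atz("side",*u(206,124,(334,179)),23).round(1))
print("fence",[atz("top",x,y,z).round() for x,y,z in((462,190,80),(462,190,0),(485,190,80),(485,290,50))],[atz("side",x,y,z).round() for x,y,z in((320,145,0),(320,125,80),(320,138,30))])
E
```

```text
small ['top'] [455.   29.8] [-0.4  0.4 -0.   0. ]
small ['side'] [451.3  30.3] [-0.3  0.3 -0.5  0.4]
small ['top', 'side'] [453.3  30.1] [-0.5  0.2  0.7  0.8 -1.1 -0.6 -0.5  0.3]
wide ['top'] [576.8  60.1] [-0.3  0.3 -0.1  0.1]
wide ['side'] [572.3  59.7] [ 0.  -0.  -0.8  0.7]
wide ['top', 'side'] [574.6  59.9] [-0.3  0.3  0.8  1.1 -0.9 -1.  -0.8  0.8]
lid ['top'] [531.3 272.4] [-0.6  0.6 -0.5  0.5]
lid ['side'] [526.8 273.4] [-0.2  0.2 -0.8  0.6]
lid ['top', 'side'] [528.6 272.9] [-0.9  0.2  0.6  1.6 -1.1 -0.8 -1.1  0.3]
case ['top'] [ 458.2 -129.4] [-1.2  1.1 -0.2  0.1]
case ['side'] [ 453.1 -127.1] [-0.3  0.3 -0.3  0.2]
case ['top', 'side'] [ 456.2 -128.8] [-1.5  0.9  0.7  1.  -1.5 -0.9 -0.6 -0.2]
knob [528.4 271.   62. ] [526.1 276.5  62. ]
hub [454.9  29.9  23. ] [450.9  31.3  23. ]
fence [array([ 616., -234.,   80.]), array([ 640., -264.,    0.]), array([ 620., -285.,   80.]), array([ 410., -295.,   50.])] [array([ 598., -272.,    0.]), array([ 597., -253.,   80.]), array([ 597., -263.,   30.])]
```

```bash
python3 -m crank '[[[0,0,-0.183],[0.0377,-0.0467,0],0.6],[[0,0,-0.183],[0.0456,-0.039,0],0.6],[[0,0,-0.183],[0.0519,-0.0301,0],0.6],[[0,0,-0.183],[0.0565,-0.0201,0],0.6],[[0,0,-0.183],[0.0592,-0.0095,0],0.6]]'
```

```text
clock: 0.72
position: [299.4, -344.1, 227.1]
eef_rot: [[0.355, 0.935, -0.0], [0.935, -0.355, 0.0], [0.0, -0.0, -1.0]]
wrist_force: [0.8, 0.2, 0.3]
grip_width: 0.604
finger_force: 0.0
```

```bash
python3 -m crank '[[[0,0,-0.182],[0.06,0.0016,0],0.6],[[0,0,-0.182],[0.0587,0.0124,0],0.6],[[0,0,0],[0.0555,0.0228,0],0.6],[[0,0,0],[0.0555,0.0228,0],0.6],[[0,0,0],[0.0555,0.0228,0],0.6]]'
python3 -m crank '[[[0,0,0],[0.046,0.0195,0.04],0.6],[[0,0,0],[0.046,0.0195,0.05],0.6],[[0,0,0],[0,0,0.04],0.6],[[0,0,0],[0,0,0],0.6]]'
```

```text
clock: 1.35
position: [414.5, -67.1, 227.4]
eef_rot: [[0.004, 1.0, 0.0], [1.0, -0.004, -0.0], [-0.0, 0.0, -1.0]]
wrist_force: [1.0, -1.3, -0.6]
grip_width: 0.602
finger_force: 0.0
clock: 1.85
position: [448.0, 17.5, 101.1]
eef_rot: [[0.003, 1.0, -0.008], [1.0, -0.003, 0.002], [0.002, -0.008, -1.0]]
wrist_force: [0.5, 0.3, 0.4]
grip_width: 0.597
finger_force: 0.0
```

```bash
python3 -m crank '[[[0,0,0],[0.011,0.005,0.03],0.5],[[0,0,0],[0,0,0],0.5],[[0,0,0],[0,0,0],0.5]]'; python3 - <<'E'
from h import *
from plant import read_state
a=vision.capture("side");b=vision.capture("top")
cv2.imwrite("pics/m.png",np.hstack([crop(a[:,:,::-1],370,195,80,80,5),crop(b[:,:,::-1],333,245,80,80,5)]))
s=read_state();print(s["position"],s["eef_rot"].round(4).tolist())
E
```

```text
clock: 2.22
position: [457.0, 26.7, 76.0]
eef_rot: [[0.005, 1.0, 0.003], [1.0, -0.005, -0.001], [-0.001, 0.003, -1.0]]
wrist_force: [0.4, 0.2, -0.1]
grip_width: 0.501
finger_force: 0.0
[457.02502789  26.70861124  75.98414411] [[0.0047, 1.0, 0.003], [1.0, -0.0047, -0.0006], [-0.0006, 0.003, -1.0]]
```

View pics/m.png

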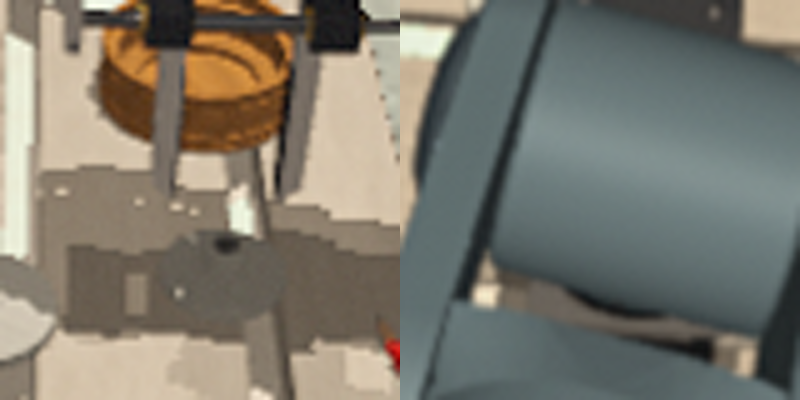

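Side view: fingertips' inner edges near crop (176,190) and (278,195); the flange lies below at crop ≈(225,270), in the arm's shadow; the top view is blocked by the arm. I compare with the projection.

```bash
python3 - <<'E'
from h import *
P=proj("side",[[457+23.5,y,54] for y in(18.7,34.7)]+[[457-23.5,y,54] for y in(18.7,34.7)]+[[457+36,34.7,54],[457-36,34.7,54]])
print(((P-[330,155]+.5)*5-.5).round())
E
```

```text
[[169. 177.]
 [170. 198.]
 [266. 179.]
 [269. 200.]
 [144. 197.]
 [295. 201.]]
```

```bash
python3 -m crank '[[[0,0,0],[0.0033,-0.002,0.022],0.5],[[0,0,0],[0,0,0.022],0.5],[[0,0,0],[0,0,0],0.5],[[0,0,0],[0,0,0],0.1],[[0,0,0],[0,0,0],0.1]]'
python3 -m crank '[[[0,0,0],[0,0,0],0.1],[[0,0,0],[0,0,0],0.1],[[0,0,0],[0,0,0],0.1]]'
python3 - <<'E'
from h import *
f=lambda c,p:(c[0]+(p[0]+.5)/5-.5,c[1]+(p[1]+.5)/5-.5)
print(atz("top",*f((365,232),(195,157.5)),11))
E
```

```text
clock: 2.95
position: [454.2, 30.6, 30.7]
eef_rot: [[0.004, 1.0, 0.001], [1.0, -0.004, -0.0], [-0.0, 0.001, -1.0]]
wrist_force: [0.1, -0.4, 0.4]
grip_width: 0.326
finger_force: 0.0
clock: 3.32
position: [453.9, 30.6, 30.4]
eef_rot: [[0.004, 1.0, -0.0], [1.0, -0.004, -0.0], [-0.0, -0.0, -1.0]]
wrist_force: [-1.9, -0.4, 3.8]
grip_width: 0.225
finger_force: 30.0
[ 457.01991785 -127.87905485   11.        ]
```

```bash
python3 -m crank '[[[0,0,0],[0,0,-0.025],0.1],[[0,0,0],[0,0,-0.04],0.1],[[0,0,0],[-0.053,0.001,0],0.1],[[0,0,0],[-0.053,0.001,0],0.1],[[0,0,0],[-0.053,0.0015,0],0.1]]'
python3 -m crank '[[[0,0,0],[0,0,0],0.1],[[0,0,0],[0,0,0],0.1],[[0,0,0],[0,0,0],0.1]]'
python3 - <<'E'
from h import *
from plant import read_state
a=vision.capture("side");b=vision.capture("top")
cv2.imwrite("pics/n_side.png",a[:,:,::-1]);cv2.imwrite("pics/n_top.png",b[:,:,::-1])
cv2.imwrite("pics/n.png",np.hstack([crop(a[:,:,::-1],370,150,66,80,6),crop(b[:,:,::-1],405,262,66,80,6)]))
s=read_state();print(s["position"],s["eef_rot"].round(4).tolist())
E
```

```text
clock: 3.95
position: [456.4, -129.6, 94.9]
eef_rot: [[0.004, 1.0, 0.0], [1.0, -0.004, 0.0], [0.0, 0.0, -1.0]]
wrist_force: [0.3, -0.1, -1.0]
grip_width: 0.227
finger_force: 30.0
clock: 4.32
position: [456.5, -127.0, 94.7]
eef_rot: [[0.002, 1.0, -0.001], [1.0, -0.002, 0.001], [0.001, -0.001, -1.0]]
wrist_force: [0.5, 0.1, -1.6]
grip_width: 0.222
finger_force: 30.0
[ 456.65863851 -127.10156557   94.94019758] [[0.0022, 1.0, -0.0004], [1.0, -0.0022, 0.0004], [0.0004, -0.0004, -1.0]]
```

View pics/n.png

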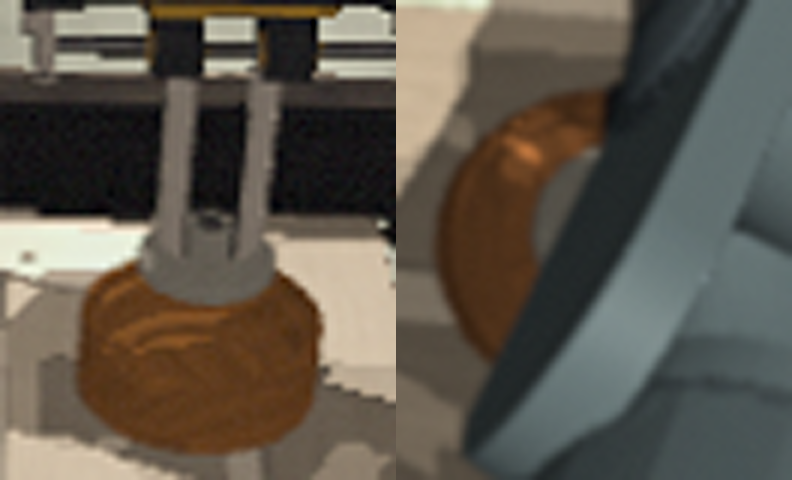

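Side: held flange spans crop columns 138–275, bottom row 305; case columns 79–322, bottom row 453. Top: case's left edge at column 42, flange's at 139. I fit both in the same cameras.

```bash
python3 - <<'E'
from h import *
from scipy.optimize import least_squares
f=lambda q:(q+.5)/6-.5
def fit(r,zs,l,rr,b):
    def res(c):
        P=np.vstack([proj("side",circ(c,r,z)) for z in zs])
        return [P[:,0].min()-337-f(l),P[:,0].max()-337-f(rr),P[:,1].max()-110-f(b)]
    q=least_squares(res,(456,-128));return q.x.round(1),q.fun.round(1)
print(fit(31.5,(64.5,72.5),138,275,305),fit(56,(0,38),79,322,453))
def ft(r,zs,l):
    def res(y):
        P=np.vstack([proj("top",circ((457,y[0]),r,z)) for z in zs]); return [P[:,0].min()-372-f(l)]
    return least_squares(res,[-128]).x
print(ft(31.5,(64.5,72.5),139),ft(56,(0,38),42))
E
```

```text
(array([ 453.8, -126.2]), array([-0.4,  0.4, -0. ])) (array([ 453. , -127.9]), array([-0.5,  0.5, -0.1]))
[-129.20159362] [-129.7887108]
```

```bash
python3 -m crank '[[[0,0,0],[-0.001,0,0.025],0.1],[[0,0,0],[0,0,0.02],0.1],[[0,0,0],[0,0,0.006],0.1],[[0,0,0],[0,0,0],0.1],[[0,0,0],[0,0,0],0.1]]'
python3 -m crank '[[[0,0,0],[0,0,0.002],0.1],[[0,0,0],[0,0,0.002],0.1],[[0,0,0],[0,0,0.0015],0.1],[[0,0,0],[0,0,0],0.1]]'
```

```text
clock: 5.05
position: [457.5, -129.5, 45.1]
eef_rot: [[0.004, 1.0, 0.001], [1.0, -0.004, -0.001], [-0.001, 0.001, -1.0]]
wrist_force: [0.4, 0.8, -1.1]
grip_width: 0.225
finger_force: 30.0
clock: 5.55
position: [456.6, -129.3, 38.4]
eef_rot: [[0.004, 1.0, -0.0], [1.0, -0.004, 0.0], [0.0, -0.0, -1.0]]
wrist_force: [-0.8, -0.1, -1.1]
grip_width: 0.225
finger_force: 30.0
```

```bash
python3 -m crank '[[[0,0,0],[0,0,0.0015],0.1],[[0,0,0],[0,0,0.001],0.1],[[0,0,0],[0,0,0],0.1],[[0,0,0],[0,0,0],0.1]]'
```

```text
clock: 6.05
position: [456.7, -129.3, 36.1]
eef_rot: [[0.004, 1.0, -0.0], [1.0, -0.004, 0.0], [0.0, -0.0, -1.0]]
wrist_force: [-0.2, 0.6, -1.4]
grip_width: 0.226
finger_force: 30.0
```

```bash
python3 -m crank '[[[0,0,0],[0,0,0.001],0.1],[[0,0,0],[0,0,0],0.1],[[0,0,0],[0,0,0],0.36],[[0,0,0],[0,0,0],0.36],[[0,0,0],[0,0,0],0.36]]'
```

```text
clock: 6.68
position: [457.0, -129.5, 35.3]
eef_rot: [[0.004, 1.0, 0.001], [1.0, -0.004, -0.0], [-0.0, 0.001, -1.0]]
wrist_force: [0.5, 0.0, 0.1]
grip_width: 0.359
finger_force: 0.2
```

```bash
python3 -m crank '[[[0,0,0],[0,0,-0.03],0.36],[[0,0,0],[0,0,-0.05],0.36],[[0,0,0],[0.03,0.006,-0.03],0.5],[[0,0,0],[0.053,0.0095,0],0.5],[[0,0,0],[0.053,0.0095,0],0.5]]'
python3 -m crank '[[[0,0,0],[0.053,0.0098,0],0.5],[[0,0,0],[0.053,0.0098,0],0.5],[[0,0,0],[0.053,0.0098,0],0.5],[[0,0,0],[0.053,0.0098,0],0.5],[[0,0,0],[0.053,0.0098,0],0.5]]'
python3 -m crank '[[[0,0,0],[0,0,0],0.5],[[0,0,0],[0,0,0],0.5]]'
python3 - <<'E'
from h import *
from plant import read_state
a=vision.capture("side");b=vision.capture("top")
cv2.imwrite("pics/p_side.png",a[:,:,::-1]);cv2.imwrite("pics/p_top.png",b[:,:,::-1])
A=a[:,:,::-1]
cv2.imwrite("pics/p.png",np.hstack([crop(A,345,265,100,100,5),crop(A,370,165,60,100,5)]))
s=read_state();print(s["position"],s["eef_rot"].round(4).tolist())
E
```

```text
clock: 7.3
position: [482.9, 7.7, 146.0]
eef_rot: [[0.005, 1.0, 0.002], [1.0, -0.005, -0.0], [-0.0, 0.002, -1.0]]
wrist_force: [0.2, -0.4, -0.8]
grip_width: 0.498
finger_force: 0.0
clock: 7.92
position: [532.5, 273.2, 145.1]
eef_rot: [[0.004, 1.0, 0.0], [1.0, -0.004, -0.0], [-0.0, 0.0, -1.0]]
wrist_force: [0.5, 0.1, 0.0]
grip_width: 0.503
finger_force: 0.0
clock: 8.18
position: [532.1, 271.1, 144.8]
eef_rot: [[0.004, 1.0, -0.001], [1.0, -0.004, -0.001], [-0.001, -0.001, -1.0]]
wrist_force: [-0.4, -0.5, -1.2]
grip_width: 0.498
finger_force: 0.0
[532.23021003 270.27985983 144.95137081] [[0.0053, 1.0, -0.0005], [1.0, -0.0053, -0.0003], [-0.0003, -0.0005, -1.0]]
```

View pics/p.png

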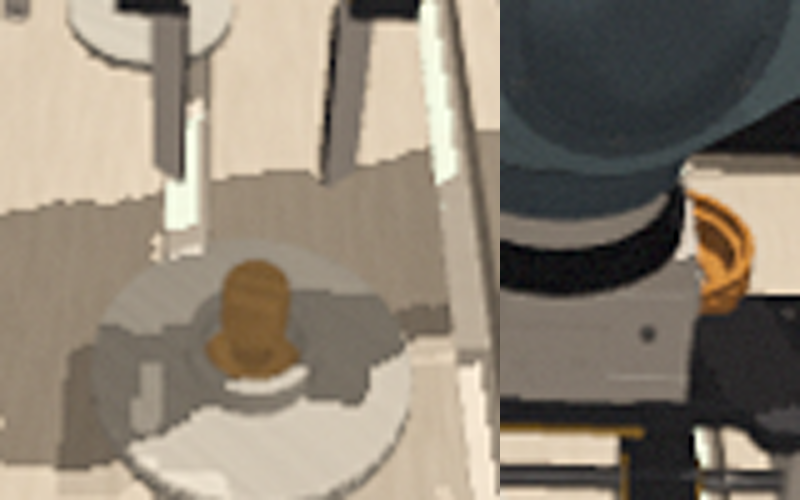

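```bash
python3 -m crank '[[[0,0,0],[0.002,-0.001,0.04],0.5],[[0,0,0],[0,0,0.03],0.5],[[0,0,0],[0,0,0.013],0.5],[[0,0,0],[0,0,0],0.5],[[0,0,0],[0,0,0],0.5]]'
python3 - <<'E'
from h import *
from plant import read_state
A=vision.capture("side")[:,:,::-1];B=vision.capture("top")[:,:,::-1]
cv2.imwrite("pics/q.png",np.hstack([crop(A,345,285,80,100,5),crop(B,226,214,80,100,5)]))
s=read_state();print(s["position"],s["wrist_force"])
E
```

```text
clock: 8.9
position: [532.5, 273.4, 63.7]
eef_rot: [[0.004, 1.0, 0.002], [1.0, -0.004, 0.001], [0.001, 0.002, -1.0]]
wrist_force: [-0.1, 0.0, 0.3]
grip_width: 0.5
finger_force: 0.0
[532.45158358 273.61156566  63.74330727] [-0.12447893 -0.15081599  0.25411882]
```

View pics/q.png

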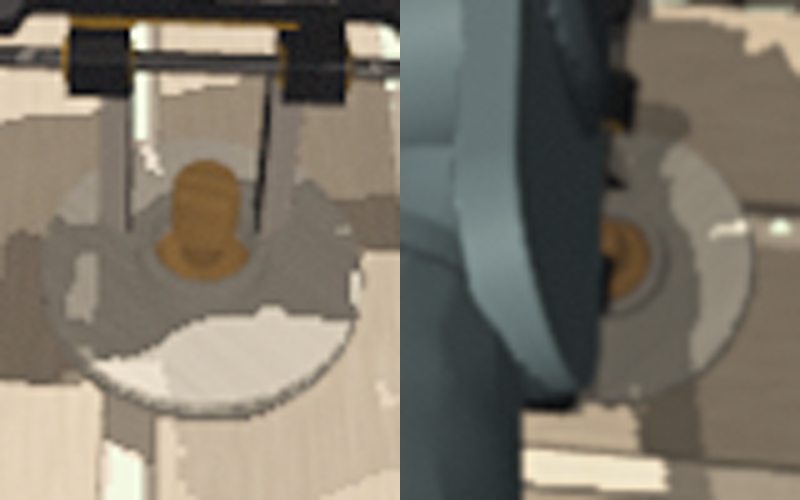

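Side: fingertip inner edges at columns 130 and 258 (tips to row ~232), knob at columns 172–238 with its top at rows 160–205: the jaws sit a few mm too far in +x. I check y by projection.

```bash
python3 - <<'E'
from h import *
c=lambda P:((proj("side",P)-[305,235]+.5)*5-.5).round()
print("tips",c([[532.4+s*23.5,273.6+d,41.7] for s in(1,-1) for d in(-8,8)]))
for x,y in((529,272.5),(529,274.5)):
  for r,z in((13,62),(63,2),(63,14)):
    P=c(circ((x,y),r,z));print(x,y,z,P.min(0),P.max(0))
E
```

```text
tips [[127. 196.]
 [126. 230.]
 [249. 199.]
 [251. 233.]]
529 272.5 62 [165. 151.] [234. 206.]
529 272.5 2 [ 34. 152.] [353. 417.]
529 272.5 14 [ 33. 133.] [356. 398.]
529 274.5 62 [164. 155.] [234. 210.]
529 274.5 2 [ 34. 155.] [353. 422.]
529 274.5 14 [ 33. 137.] [356. 403.]
```

```bash
python3 -m crank '[[[0,0,0],[-0.0008,-0.0035,0.003],0.5],[[0,0,0],[0,0,0],0.5],[[0,0,0],[0,0,0],0.15],[[0,0,0],[0,0,0],0.15],[[0,0,0],[0,0,0],0.15]]'
python3 -m crank '[[[0,0,0],[0,0,0],0.15],[[0,0,0],[0,0,0],0.15],[[0,0,0],[0,0,0],0.15]]'
```

```text
clock: 9.62
position: [528.1, 272.6, 59.3]
eef_rot: [[0.004, 1.0, 0.0], [1.0, -0.004, 0.0], [0.0, 0.0, -1.0]]
wrist_force: [1.0, 0.4, 0.2]
grip_width: 0.27
finger_force: 30.0
clock: 10.0
position: [528.1, 272.6, 59.2]
eef_rot: [[0.004, 1.0, 0.0], [1.0, -0.004, 0.0], [0.0, 0.0, -1.0]]
wrist_force: [1.2, 0.1, -1.3]
grip_width: 0.272
finger_force: 30.0
```

```bash
python3 -m crank '[[[0,0,0],[0,0,-0.01],0.15],[[0,0,0],[0,0,-0.025],0.15],[[0,0,0],[0,0,-0.025],0.15],[[0,0,0],[-0.02,-0.004,-0.01],0.15],[[0,0,0],[-0.04,-0.007,0],0.15]]'
python3 -m crank '[[[0,0,0],[-0.045,-0.008,0],0.15],[[0,0,0],[-0.045,-0.008,0],0.15],[[0,0,0],[-0.045,-0.008,0],0.15],[[0,0,0],[-0.045,-0.008,0],0.15],[[0,0,0],[-0.045,-0.008,0],0.15]]'
python3 -m crank '[[[0,0,0],[-0.045,-0.008,0],0.15],[[0,0,0],[-0.042,-0.008,0],0.15],[[0,0,0],[-0.03,-0.004,0],0.15],[[0,0,0],[0,0,0],0.15],[[0,0,0],[0,0,0],0.15]]'
python3 -m crank '[[[0,0,0],[0,0,0],0.15],[[0,0,0],[0,0,0],0.15]]'
python3 - <<'E'
from h import *
from plant import read_state
A=vision.capture("side")[:,:,::-1];B=vision.capture("top")[:,:,::-1]
cv2.imwrite("pics/r.png",np.hstack([crop(A,370,150,66,80,6),crop(B,405,262,66,80,6)]))
s=read_state();print(s["position"],s["wrist_force"])
E
```

```text
clock: 10.62
position: [516.9, 212.8, 130.6]
eef_rot: [[0.002, 1.0, 0.002], [1.0, -0.002, 0.0], [0.0, 0.002, -1.0]]
wrist_force: [0.5, 0.2, -4.4]
grip_width: 0.27
finger_force: 30.0
clock: 11.25
position: [474.8, -13.4, 129.2]
eef_rot: [[0.004, 1.0, -0.001], [1.0, -0.004, 0.0], [0.0, -0.001, -1.0]]
wrist_force: [0.8, -0.1, -3.4]
grip_width: 0.27
finger_force: 30.0
clock: 11.88
position: [454.9, -128.4, 129.0]
eef_rot: [[0.004, 1.0, -0.001], [1.0, -0.004, 0.001], [0.001, -0.001, -1.0]]
wrist_force: [-0.7, -0.4, -3.6]
grip_width: 0.272
finger_force: 30.0
clock: 12.12
position: [455.3, -128.3, 129.1]
eef_rot: [[0.003, 1.0, -0.0], [1.0, -0.003, 0.0], [0.0, -0.0, -1.0]]
wrist_force: [-0.0, 0.1, -3.6]
grip_width: 0.271
finger_force: 30.0
[ 455.32662274 -128.58065793  129.14547934] [-0.32668491  0.08176206 -3.2586533 ]
```

View pics/r.png

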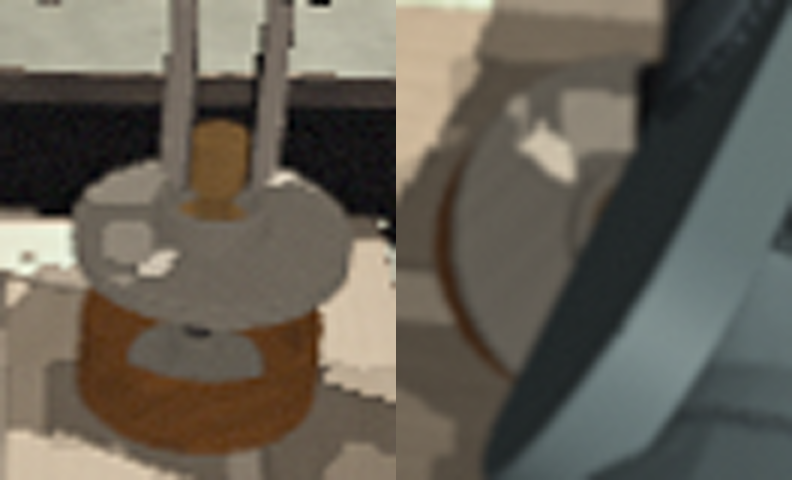

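```bash
python3 - <<'E'
from h import *
from scipy.optimize import least_squares
f=lambda q:(q+.5)/6-.5
def fit(r,zs,l,rr,b):
    def res(c):
        P=np.vstack([proj("side",circ(c,r,z)) for z in zs])
        return [P[:,0].min()-337-f(l),P[:,0].max()-337-f(rr),P[:,1].max()-110-f(b)]
    q=least_squares(res,(456,-128));return q.x.round(1),q.fun.round(1)
print("cover",fit(63,(71.9,83.9),73,352,330),"case",fit(56,(0,38),79,321,453),"flange",fit(31.5,(13,),128,263,383))
c=lambda P:((proj("side",P)-[337,110]+.5)*6-.5).round()
print(c(circ((453.5,-127.5),31.5,13)).max(0),c([[453.5,-128,83.9],[453.5,-128,112]]))
def ft(r,zs,l):
    def res(y):
        P=np.vstack([proj("top",circ((457,y[0]),r,z)) for z in zs]); return [P[:,0].min()-372-f(l)]
    return least_squares(res,[-128]).x
print(ft(63,(71.9,83.9),58),ft(56,(0,38),42))
E
```

```text
cover (array([ 452.2, -127.8]), array([-0.5,  0.5, -0.1])) case (array([ 453.3, -128. ]), array([-0.6,  0.6, -0.1])) flange (array([ 453.4, -138.8]), array([ 0.1, -0.1,  0. ]))
[264. 398.] [[210. 227.]
 [215. 172.]]
[-131.3137989] [-129.7887108]
```

```bash
python3 -m crank '[[[0,0,0],[0,0.0012,0.02],0.15],[[0,0,0],[0,0,0.009],0.15],[[0,0,0],[0,0,0],0.15],[[0,0,0],[0,0,0],0.15]]'
python3 -m crank '[[[0,0,0],[0,0,0.0025],0.15],[[0,0,0],[0,0,0.0015],0.15],[[0,0,0],[0,0,0],0.15],[[0,0,0],[0,0,0],0.15]]'
```

```text
clock: 12.72
position: [456.9, -129.3, 100.7]
eef_rot: [[0.004, 1.0, 0.001], [1.0, -0.004, -0.0], [-0.0, 0.001, -1.0]]
wrist_force: [-0.5, 0.6, -3.4]
grip_width: 0.271
finger_force: 30.0
clock: 13.22
position: [456.5, -129.1, 96.2]
eef_rot: [[0.004, 1.0, 0.0], [1.0, -0.004, -0.0], [-0.0, 0.0, -1.0]]
wrist_force: [0.2, 0.3, -3.8]
grip_width: 0.267
finger_force: 30.0
```

No contact yet at 1 mm below the rim; continue down.

```bash
python3 -m crank '[[[0,0,0],[0,0,0.002],0.15],[[0,0,0],[0,0,0.001],0.15],[[0,0,0],[0,0,0],0.15]]'
python3 -m crank '[[[0,0,0],[0,0,0.002],0.15],[[0,0,0],[0,0,0.0005],0.15],[[0,0,0],[0,0,0],0.15]]'
```

```text
clock: 13.6
position: [456.4, -129.1, 93.0]
eef_rot: [[0.004, 1.0, -0.0], [1.0, -0.004, 0.0], [0.0, -0.0, -1.0]]
wrist_force: [-0.4, -0.2, -3.8]
grip_width: 0.27
finger_force: 30.0
clock: 13.98
position: [456.5, -129.1, 90.6]
eef_rot: [[0.004, 1.0, -0.0], [1.0, -0.004, 0.0], [0.0, -0.0, -1.0]]
wrist_force: [0.1, 0.5, -3.5]
grip_width: 0.269
finger_force: 30.0
```

```bash
python3 -m crank '[[[0,0,0],[0,0,0.001],0.15],[[0,0,0],[0,0,0.0005],0.15],[[0,0,0],[0,0,0],0.15]]'
python3 -m crank '[[[0,0,0],[0,0,0.0005],0.15],[[0,0,0],[0,0,0],0.15]]'
```

```text
clock: 14.35
position: [456.5, -129.1, 89.2]
eef_rot: [[0.004, 1.0, 0.0], [1.0, -0.004, -0.0], [-0.0, 0.0, -1.0]]
wrist_force: [0.6, -0.7, -3.4]
grip_width: 0.273
finger_force: 30.0
clock: 14.6
position: [456.5, -129.1, 89.2]
eef_rot: [[0.004, 1.0, -0.0], [1.0, -0.004, 0.0], [0.0, -0.0, -1.0]]
wrist_force: [-2.6, 0.5, 3.5]
grip_width: 0.271
finger_force: 30.0
```

```bash
python3 -m crank '[[[0,0,0],[0,0,0],0.7],[[0,0,0],[0,0,0],0.7],[[0,0,0],[0,0,0],0.7],[[0,0,0],[0,0,0],0.7]]'
python3 -m crank '[[[0,0,0],[0,0,0.01],0.7],[[0,0,0],[0,0,0.0095],0.7],[[0,0,0],[0,0,0],0.7],[[0,0,0],[0,0,0],0.7]]'
python3 - <<'E'
from h import *
A=vision.capture("side")[:,:,::-1]
cv2.imwrite("pics/s.png",crop(A,370,150,80,80,7))
E
```

```text
clock: 15.1
position: [456.6, -129.2, 88.7]
eef_rot: [[0.004, 1.0, 0.0], [1.0, -0.004, -0.0], [-0.0, 0.0, -1.0]]
wrist_force: [0.4, -0.5, 1.0]
grip_width: 0.661
finger_force: 0.0
clock: 15.6
position: [456.5, -129.1, 69.0]
eef_rot: [[0.004, 1.0, -0.0], [1.0, -0.004, 0.0], [0.0, -0.0, -1.0]]
wrist_force: [0.1, 0.2, 0.2]
grip_width: 0.7
finger_force: 0.0
```

View pics/s.png

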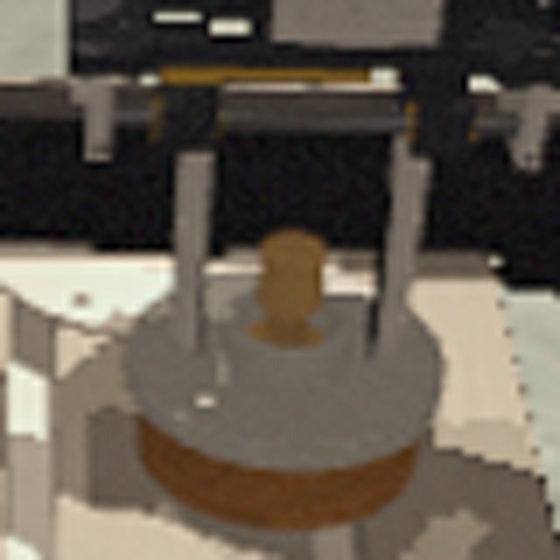

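Side: the cover sits level over the case (columns 127–440), knob at (292,280), fingers at (190,340) and (385,340) straddle the collar. Close and lift.

```bash
python3 -m crank '[[[0,0,0],[0,0,0],0.45],[[0,0,0],[0,0,0],0.45],[[0,0,0],[0,0,0],0.45],[[0,0,0],[0,0,0],0.45],[[0,0,0],[0,0,0],0.45]]'
python3 -m crank '[[[0,0,0],[0,0,-0.002],0.45],[[0,0,0],[0,0,-0.004],0.45],[[0,0,0],[0,0,-0.006],0.45],[[0,0,0],[0,0,-0.008],0.45],[[0,0,0],[0,0,0],0.45]]'
```

```text
clock: 16.27
position: [456.6, -129.2, 69.4]
eef_rot: [[0.004, 1.0, 0.0], [1.0, -0.004, -0.0], [-0.0, 0.0, -1.0]]
wrist_force: [-1.0, 0.7, 2.4]
grip_width: 0.545
finger_force: 30.0
clock: 16.9
position: [457.1, -129.5, 90.2]
eef_rot: [[0.004, 1.0, 0.002], [1.0, -0.004, -0.001], [-0.001, 0.002, -1.0]]
wrist_force: [0.0, 0.2, -2.4]
grip_width: 0.543
finger_force: 30.0
```

```bash
python3 -m crank '[[[0,0,0],[0,0,-0.015],0.45],[[0,0,0],[0,0,-0.025],0.45],[[0,0,0],[0,0,-0.025],0.45],[[0,0,0],[0,0,-0.025],0.45],[[0,0,0],[0,0,-0.02],0.45]]'
python3 -m crank '[[[0,0,0],[0,0,-0.01],0.45],[[0,0,0],[0,0,0],0.45],[[0,0,0],[0,0,0],0.45],[[0,0,0],[0,0,0],0.45]]'
python3 - <<'E'
from h import *
A=vision.capture("side")[:,:,::-1];B=vision.capture("top")[:,:,::-1]
cv2.imwrite("pics/u.png",np.hstack([crop(A,370,130,80,120,5),crop(B,390,240,80,120,5)]))
E
```

```text
clock: 17.52
position: [456.7, -129.2, 201.2]
eef_rot: [[0.004, 1.0, 0.002], [1.0, -0.004, -0.001], [-0.001, 0.002, -1.0]]
wrist_force: [-0.2, -0.0, -2.3]
grip_width: 0.548
finger_force: 30.0
clock: 18.02
position: [456.0, -128.8, 208.2]
eef_rot: [[0.004, 1.0, -0.002], [1.0, -0.004, 0.001], [0.001, -0.002, -1.0]]
wrist_force: [0.5, 0.2, -2.1]
grip_width: 0.547
finger_force: 30.0
```

View pics/u.png

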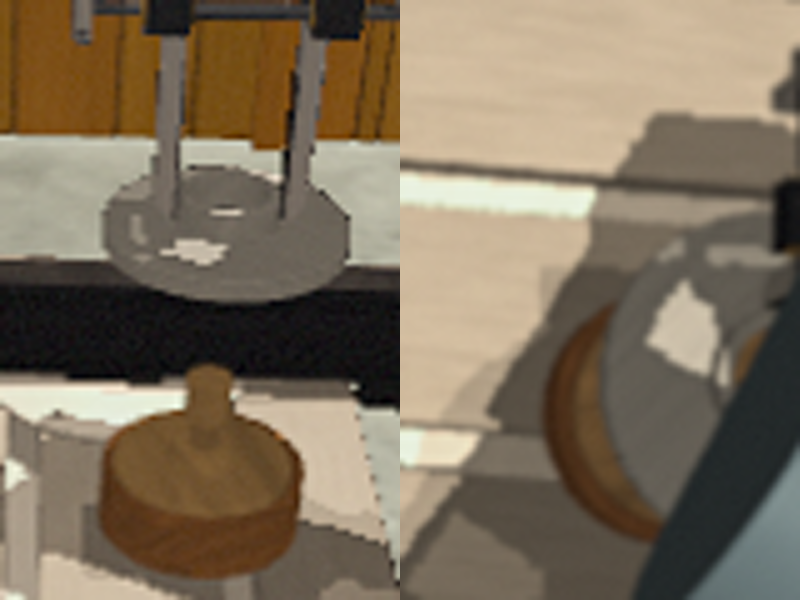

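The cover is held level at (225,235), well above the knob at (210,370), and the inner lid sits flush in the case. I'm handing in now.

```bash
python3 -m crank '[[[0,0,0],[0,0,0],0.45],[[0,0,0],[0,0,0],0.45]]'; python3 -c "
from plant import workorder; print(workorder.hand_in())"
```

```text
clock: 18.38
position: [456.5, -129.1, 209.1]
eef_rot: [[0.004, 1.0, -0.0], [1.0, -0.004, 0.0], [0.0, -0.0, -1.0]]
wrist_force: [-0.3, -0.1, -2.3]
grip_width: 0.545
finger_force: 30.0
the job is handed in; nothing more can be done
None
```

The job is handed in at 18.4 s: the small flange is in the case's pocket, the inner lid is seated on it, and the arm is holding the outer cover level, well above the knob; no verdict came back.

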